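# Set up the spoke cutter for the next batch

### The job

Set up the spoke cutter for the next batch. First take the red length stop by its upright grip, lift it out of its notch, shift it along the rail to the green-marked middle notch and drop it fully home there, upright. Then roll the white numbered thumbwheel with a fingertip, step by step, until the 6 stands on top between the two red pointers; leave the loose things on the bench where they are.

Things in the scene. Friction and masses are not known exactly. Their poses are not given: they have to be found in the camera images.
- stop_grip (a point): Centre of the upright grip of the loose red length stop (100 to 160 g): a red plate 10 mm thick along the rail (y), 22 mm wide across it (x), 38 mm tall (19 mm above and below here). Pinch it from above, fingers closing along the rail. Under it is a red crown 36 (x) x 32 (y) x 10 mm. Axes as the cutter's: x across the rail away from the robot, y along the rail to the left, z up.
- stop_pin (a point): Underside of the red stop's steel cross pin (round, 11 mm), 41 mm below the grip's centre. Home, the red crown rests on the rail's top and the pin hangs 12 mm deep in a notch 14 mm wide. Two cheeks straddle the rail (24 mm wide) with 2 mm of play a side and reach 9 mm below the pin, so a lift of 14 to 18 mm frees the pin while the cheeks still guide the stop.
- green_notch (a point): Point in the rail's middle notch where the pin's underside comes when home, 42 mm above the bench, 12 mm below the rail's top; green bars on the base mark this notch. x points across the rail away from the robot, y along it to the left (away from the blue cutting head), z up. The stop's grip centre is 41 mm above here when home. The red stop starts in an outer notch, at y = -50 or +50 mm.
- cutter: The spoke cutter, bolted down: grey base 150 mm (x) by 360 mm (y), 12 mm high, origin at the centre of its underside. Aluminium rail along y from -35 to +165 mm at x = 0, top 54 mm up; blue head, 62 mm high, at y = -70 mm; thumbwheel at y = -135 mm. x away from the robot, y to the left, z up.
- black_stop_top (a point): Top of the low black end stop, fixed in the outer notch opposite to the red stop; 36 x 32 mm, top 69.5 mm above the bench. It cannot be moved.
- wheel_axle (a point): Centre of the thumbwheel on its axle (along y), 62 mm above the bench, 200 mm to the right (-y) of the green notch; axes as the cutter's. White barrel of radius 45 mm, 26 mm wide, numbers 0 to 7 on its rim. It turns in a slot of a grey housing 132 (x) by 64 mm (y), top 18 mm above here. Two red pointers, at x = 0, y = +-23 mm, rise 44 mm above here.
- wheel_top (a point): Top of the wheel's barrel, fixed point 107 mm above the bench (does not turn). Eight black ribs 5 mm thick stand 12 mm out of the barrel, every 45 degrees, half-way between the numbers; with a number on top, ribs stand 22.5 degrees before and behind it (tips 22 mm either way, 3 mm above this point). Push a rib along x with a fingertip held about 3 mm above the barrel.
- wheel (a joint): Turn of the thumbwheel in rad: number n is on top at n x 0.785 (6 at 4.712). It grows as its top is pushed along +x, away from the robot; end stops at 0 and 7, no way from 7 on to 0. Starts at 2, 3 or 4. Sprung detents hold it at each number and pull it home once more than half-way to the next; about 2 to 4 N on a rib carries it over.
- grease_jar_mid (a point): Half-way up a loose tub of grease, white with red bands and black lid, diameter 54 mm, 70 mm high. Bystander.
- needle_pliers_mid (a point): Centre of loose needle-nose pliers with red grips, 161 x 57 x 14 mm, lying flat. Bystander.
- spoke_key_mid (a point): Centre of a loose red round spoke key, 34 x 43 x 9 mm, lying flat. Bystander.
- caliper_mid (a point): Half-way up a loose brake caliper, black with white round caps, 30 x 55 x 36 mm. Bystander.
Mind the look-alikes: they are no part of the job. There is more than one size of the part that bears stop_grip; the job needs the middle-sized.

How it is judged (in metres and radians):
On the way, in this order (a step that is already met when the one before it is completed fails the run):
1. the red stop is home in the green-marked notch, upright and let go (horizontal distance between stop_grip and green_notch below 0.006 m and z of stop_grip in the frame of green_notch below 0.044 m and angle between stop_grip's own z axis and vertical below 0.1 rad and contact force between the fingers and red_stop below 0.2 N), for 0.2 s.
2. the thumbwheel shows 6 on top (value of joint wheel between 4.58 and 4.84 rad), for 0.2 s.
At the end, for the whole second after the job is handed in: The red stop sits home in the green-marked notch (grip centre within 6 mm of the notch's centre seen from above, no more than 3 mm above its seated height, tilted less than 0.1 rad), and the thumbwheel rests with the 6 on top (joint within 0.13 rad of 4.712, not turning) (all of step 2 and horizontal distance between stop_grip and green_notch below 0.006 m and z of stop_grip in the frame of green_notch below 0.044 m and angle between stop_grip's own z axis and vertical below 0.1 rad and velocity of joint wheel between -0.1 and 0.1 rad/s); the robot touches nothing.
It fails at once if a loose bystander (tub, pliers, spoke key or brake caliper) is moved more than 30 mm (distance of any of grease_jar_mid, needle_pliers_mid, spoke_key_mid, caliper_mid from where it was at the start of the episode above 0.03 m).
It also fails if it takes over 54 s, if anything falls off the work surface, if the arm or the gripper's body presses on something with over 40 N, if the wrist force passes 120 N, or if a joint passes its speed limit or range.

### The arm

A 6-joint arm with a two-finger parallel gripper is mounted at the origin on a cart in front of the work surface, level with it; the furniture and walls round the work are solid. World frame = base frame: x ahead of the robot, y to its left, z up, the work surface at z = 0. Lengths are in mm, angles in rad, forces in N, time in s.
With the tool pointing down it reaches from about 275 to 750 mm from the base axis. Payload 10.2 kg.
Tool frame: the origin (TCP) lies on the centre line of the jaws, within the pads' length; the fingertips stand 25 mm ahead of it and the grasp point (between the pads) lies 6 mm ahead of it; z points along the fingers, y is the line along which they close (so a half turn about z gives the same grasp; the last joint's range is limited). The gripper opens to 85 mm and grips with 20 to 120 N. Pads are 22 mm wide; open, the fingers measure 114 mm over their backs; the gripper's body (76 mm by 85 mm) begins 54 mm behind the grasp point. The pads swing forward as they close: fully open they stand 13 mm farther back than shut.
Start: joints at [-1.405, 0.313, 1.498, -0, 1.331, -0.223], TCP at [199.004, -485.828, 256.294] pointing down, gripper open.
Joint ranges: [-2.94, 2.94], [-0.97, 2.17], [0.19, 2.56], [-1.23, 4.37], [0.02, 3.11], [-2.88, 2.88]. Speed limits (rad/s): [2.39, 2.39, 3.01, 3.14, 3.14, 3.14].

### API

Orientations are given as [roll, pitch, yaw] about the fixed x, y, z axes, in that order (R = Rz(yaw) Ry(pitch) Rx(roll)).
In Python, from workcell import manip, readout, optics gives the robot as it stands. Calls block until the motion is done:
- manip.move_to(position, orientation): joint-space move of the TCP to a pose.
- manip.move_straight(position, orientation=None, speed=150, force_limit=None): straight line of the TCP; orientation=None keeps the orientation; speed is the mean speed in mm/s. With force_limit (N) it stops when the force on the tool has changed by that much, and returns True; else False.
- manip.move_joints(angles): joint-space move.
- manip.set_gripper(opening, f_grip=None): opening from 0.0 (shut) to 1.0 (fully open); f_grip is the grip in N (None keeps the last); returns when the fingers have stopped.
- manip.wait(seconds).
- manip.solve_ik(position, orientation): joint angles nearest the present ones, or None.
- readout.get_state(): the state.
- optics.grab_frame(name): name is "scene" or "top" or "wrist"; returns a dict with "color" (400x640x3 uint8, blue, green, red), "range_z" (400x640 float32, mm along the optical axis (not along the pixel's ray), 0 where there is no reading), "mtx" (3x3 intrinsics, pixels), "k1" (the pictures are not rectified: a ray, as slopes to the right and down, at radius r is drawn at 1 + k1 r^2 times it, then the intrinsics apply), "R" (3x3) and "t" (3): a world point X has camera coordinates R X + t; the wrist camera has in their place "tool_from_camera" (4x4, takes a point from camera to tool coordinates, whose origin is the TCP and whose axes are the flange's). Camera axes: x right, y down, z forward; pixel columns grow to the right and rows downward; lengths in mm; the calibration is good to about 2 mm. A picture is of the moment at which its call begins: read the wrist's pose just before it.
A pose or a line that the arm cannot do raises manip.MotionError and nothing moves.
- manip.job_done(): hands the job in; it is judged then, once.
The state is a dict: "clock": time; "joint_positions": joint angles; "joint_velocities": joint speeds; "effort": joint torques, N m; "ee_pos": TCP position; "eef_rot": TCP orientation; "wrist_force": force on the tool from outside, world axes, zero at the start; "torque": the same for the moment, N m; "gripper_width": opening from 0.0 (shut) to 1.0 (fully open); "grasp_force": force on a finger pad.
Only numpy, scipy, OpenCV 4.12 (cv2) and the standard library are available. Lean on these libraries where they do the work, as an engineer would, in place of code of your own. Each camera call takes 0.05 s, during which the arm holds its last target. There are 200 camera calls.

## Working session

There is one attempt and no reset: what is moved stays moved. The work goes in short steps, each a Python script; the robot and the scene stay as the last script left them, time stands still between calls to the robot, and variables do not carry over. Pictures are saved under pics/ and viewed, at most 10 in all, crops included, and the job is handed in when it is done.

```bash
mkdir -p pics; ls; python3 - <<'E'
from workcell import manip, readout, optics
import cv2,pickle
s=readout.get_state(); print(s)
for n in("scene","top"):
    f=optics.grab_frame(n); cv2.imwrite(f"pics/{n}0.png",f["color"]); pickle.dump(f,open(f"{n}0.pkl","wb"))
    print(n,f["mtx"],f["k1"],f["R"],f["t"])
E
```

```text
pics
{'clock': 0.0, 'joint_positions': array([-1.40539260e+00,  3.13448598e-01,  1.49845112e+00,  4.47021323e-05,
        1.33098573e+00, -2.23409093e-01]), 'joint_velocities': array([ 0.00038862, -0.0019384 , -0.00195318, -0.00131701,  0.00124036,
       -0.00134184]), 'effort': array([ 5.64186735e-05, -4.12268364e+01, -2.59741706e+01, -1.60911777e-04,
        4.18042051e-03, -9.08028170e-06]), 'ee_pos': array([ 198.97812803, -485.58878032,  255.73048678]), 'eef_rot': array([-3.14034160e+00, -3.28755849e-04,  3.88801971e-01]), 'wrist_force': array([ 0.27741509, -0.37971785,  0.76597551]), 'torque': array([ 0.04127431, -0.05645821, -0.0074584 ]), 'grasp_force': 0.0, 'gripper_width': 1.0000397778508083}
scene [[399.4202612    0.         312.72556724]
 [  0.         399.4202612  195.01313301]
 [  0.           0.           1.        ]] -0.00413012838562447 [[-0.76704709 -0.64148098 -0.01187053]
 [-0.4736903   0.57869726 -0.66387272]
 [ 0.43273116 -0.50359868 -0.74775137]] [407.9610332  330.12953714 926.01796261]
top [[392.03697522   0.         318.29195691]
 [  0.         392.03697522 202.95104887]
 [  0.           0.           1.        ]] -0.05907583612806856 [[-0.0294184  -0.99956611  0.00146621]
 [-0.9952903   0.02915694 -0.09245048]
 [ 0.09236761 -0.00417905 -0.9957162 ]] [ -17.56398139  559.33035458 1205.9530404 ]
```

View pics/top0.png

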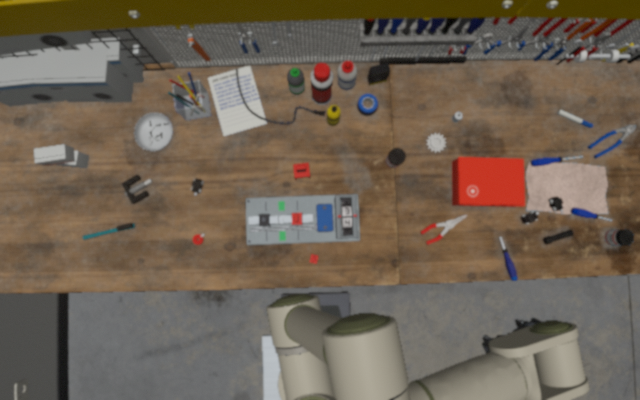

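View pics/scene0.png

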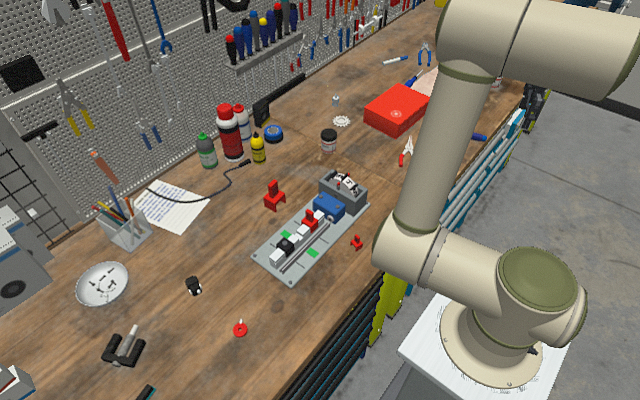

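Top view: the cutter lies at about (247–360, 195–243). The red stop is at (297,218), between the green bars at (282,206)/(282,236) and the blue head, with the wheel at (347,218). The large look-alike is at (302,170) and the small one at (314,258), both loose on the bench. I'll measure from this view, then move in for a wrist look.

```bash
cat > h.py <<'E'
from workcell import manip, readout, optics
import cv2,pickle,numpy as np
from scipy.spatial.transform import Rotation as Ro
def ray(f,px,T=None):
    """camera centre and world directions of pixels (T: camera->world for the wrist)"""
    d=np.array([[f["k1"]*(1),0,0,0]]); 
    p=cv2.undistortPoints(np.float64(px).reshape(-1,1,2),f["mtx"],np.array([f["k1"],0,0,0,0.])).reshape(-1,2)
    d=np.c_[p,np.ones(len(p))]
    if T is None: return -f["R"].T@f["t"], d@f["R"]
    return T[:3,3], d@T[:3,:3].T
def onz(f,px,z,T=None):
    c,d=ray(f,px,T); return c+d*((z-c[2])/d[:,2])[:,None]
def wrist():
    s=readout.get_state(); f=optics.grab_frame("wrist")
    A=np.eye(4); A[:3,:3]=Ro.from_euler("xyz",s["eef_rot"]).as_matrix(); A[:3,3]=s["ee_pos"]
    return f,A@f["tool_from_camera"]
def masks(im):
    h=cv2.cvtColor(im,cv2.COLOR_BGR2HSV); H,S,V=cv2.split(h)
    return dict(red=((H<8)|(H>172))&(S>150)&(V>80), green=(H>45)&(H<80)&(S>110)&(V>80), blue=(H>100)&(H<125)&(S>110)&(V>50))
def blobs(m,amin=10):
    n,l,st,c=cv2.connectedComponentsWithStats(m.astype(np.uint8))
    return [(st[i],c[i],l==i) for i in range(1,n) if st[i][4]>=amin]
E
python3 - <<'E'
from h import *
f=pickle.load(open("top0.pkl","rb")); m=masks(f["color"])
for k,z in(("red",102),("green",12),("blue",62)):
    for st,c,_ in blobs(m[k],8):
        if 240<c[0]<365 and 150<c[1]<270: print(k,st,c.round(1),onz(f,c,z).round(0), f["range_z"][int(c[1]),int(c[0])])
w=optics.grab_frame("wrist"); print(w["tool_from_camera"].round(3),w["mtx"],w["k1"])
E
```

```text
red [293 163  17  16 227] [301.1 170.1] [[651.  14. 102.]] 1196.1492
red [293 214   8  10  80] [296.5 218.5] [[508.  32. 102.]] 1149.1394
red [309 254   9  10  68] [313.4 258.5] [[390. -15. 102.]] 1192.985
green [279 202   5   8  35] [281.1 205.4] [[555.  84.  12.]] 1242.7645
green [280 232   5   8  36] [282.  235.5] [[460.  83.  12.]] 1231.1597
blue [317 205  16  26 357] [324.3 217.4] [[510. -51.  62.]] 1195.0731
[[-0.00000e+00 -9.49000e-01 -3.15000e-01  8.00740e+01]
 [ 1.00000e+00 -0.00000e+00  0.00000e+00  1.08000e-01]
 [-0.00000e+00 -3.15000e-01  9.49000e-01 -1.17534e+02]
 [ 0.00000e+00  0.00000e+00  0.00000e+00  1.00000e+00]] [[290.13735375   0.         320.78962724]
 [  0.         290.13735375 197.19383467]
 [  0.           0.           1.        ]] -0.037032413574181904
```

```bash
python3 - <<'E'
from h import *
manip.move_to([520,20,220],[np.pi,0,0])
f,T=wrist(); cv2.imwrite("pics/w1.png",f["color"]); pickle.dump((f,T),open("w1.pkl","wb"))
print(readout.get_state()["clock"],readout.get_state()["joint_positions"].round(2),readout.get_state()["ee_pos"])
E
```

```text
2.35 [-0.19  0.33  1.57 -0.    1.24  1.38] [520.07400072  19.30869531 220.02367802]
```

View pics/w1.png

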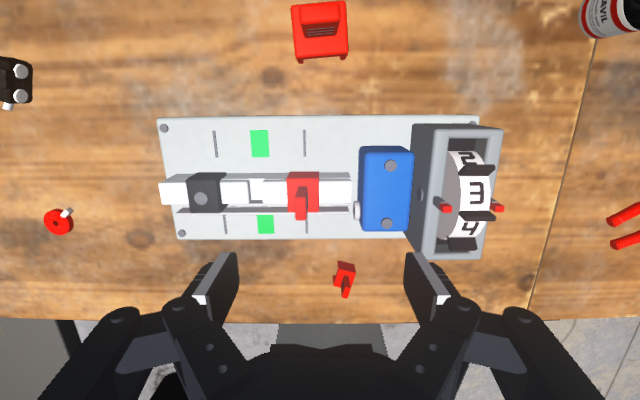

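The wrist view shows the wheel with 3 on top, at (475,192), between the pointers at (447,208) and (497,208). The 4 is on the robot's side, so three pushes along +x are needed. The red stop's grip is at about (302,200), and the green bars are at (260,143) and (265,224). Next I'll measure them.

```bash
python3 - <<'E'
from h import *
f,T=pickle.load(open("w1.pkl","rb")); m=masks(f["color"])
v,u=np.mgrid[:400,:640]; px=np.c_[u.ravel(),v.ravel()]
c,d=ray(f,px,T); P=(c+d*f["range_z"].reshape(-1,1)).reshape(400,640,3)
g=[]
for st,cc,l in blobs(m["green"],80): g.append(onz(f,cc,12,T)[0]); print("green",cc.round(1),g[-1].round(1),np.median(P[l],0).round(1))
e=g[0]-g[1]; print("yaw from bars",np.degrees(np.arctan2(-e[1]*np.sign(e[0]),abs(e[0])))*-1)
for st,cc,l in blobs(m["red"],30):
    if 270<cc[0]<520 and 100<cc[1]<300:
        z=P[l][:,2]; print("red",cc.round(1),st,"z",np.percentile(z,[1,50,97]).round(1))
        for a,b in((56,70),(95,108)):
            q=l&(P[...,2]>a)&(P[...,2]<b)
            if q.sum()>10: print("  layer",a,b,q.sum(),P[q].min(0).round(1),P[q].max(0).round(1),P[q].mean(0).round(1))
for st,cc,l in blobs(m["blue"],500):
    q=l&(P[...,2]>57)&(P[...,2]<67); print("blue top",P[q].min(0).round(1),P[q].max(0).round(1))
# rail front/back edges: white pixels at height 54 -> fitted line direction
q=(P[...,2]>50)&(P[...,2]<58)&(v>160)&(v<215)&(u>155)&(u<355)
pts=P[q][:,:2].astype(np.float32); r=cv2.minAreaRect(pts); print("rail",q.sum(),r)
# base: grey pixels at z 12
q=(P[...,2]>8)&(P[...,2]<16)&(u>150)&(u<510)&(v>105)&(v<250); pts=P[q][:,:2].astype(np.float32)
print("base",cv2.minAreaRect(pts))
q=(P[...,2]>76)&(P[...,2]<84)&(u>400)&(u<520); print("housing",cv2.minAreaRect(P[q][:,:2].astype(np.float32)))
q=(P[...,2]>107)&(P[...,2]<120)&(u>420)&(u<520); print("wheel ribs",P[q].min(0).round(1),P[q].max(0).round(1))
E
```

```text
green [259.3 143. ] [556.2  87.5  12. ] [556.4  87.2  12.8]
green [265.1 223.5] [458.6  86.8  12. ] [458.8  86.6  13. ]
yaw from bars 0.37260024782899626
red [302.4 196.3] [287 178  32  42 979] z [ 62.6  64.8 102.7]
  layer 56 70 714 [494.7  21.6  61. ] [529.2  52.2  67.2] [514.7  36.1  64.4]
  layer 95 108 251 [501.8  32.5  96.5] [522.3  42.3 103.9] [512.6  37.1 101.8]
red [497.3 207.4] [491 203  14   9  96] z [ -0.3 104.9 106.8]
  layer 95 108 92 [ 510.3 -139.4   98.2] [ 515.7 -130.9  107.2] [ 513.4 -134.6  104. ]
red [445.5 208. ] [440 204  12   9  92] z [ 97.7 105.5 106.7]
  layer 95 108 91 [509.7 -93.3  98.3] [515.4 -85.3 107. ] [513.  -88.8 104.3]
red [344.3 277.2] [333 261  23  38 541] z [-0.1 22.5 50. ]
blue top [471.7 -73.   57. ] [554.6 -22.4  66.8]
rail 2701 ((511.14093017578125, 87.22482299804688), (35.81997299194336, 199.42251586914062), 0.38719233870506287)
base ((511.6433410644531, 22.389739990234375), (149.99209594726562, 357.9566345214844), 0.38665804266929626)
housing ((512.8296508789062, -112.54705810546875), (131.61358642578125, 64.04536437988281), 0.7049710750579834)
wheel ribs [ 501.8 -134.6  107. ] [548.9 -88.5 120. ]
```

Everything agrees: base 150×358 mm, yaw 0.39°, grip top at z 102, stop 50 mm to the right of the green notch. Next, grasp and lift.

```bash
cat >> h.py <<'E'
YAW=0.0068; O=[np.pi,0,YAW]
ex=np.array([np.cos(YAW),np.sin(YAW),0]); ey=np.array([-np.sin(YAW),np.cos(YAW),0])
def show(t):
    s=readout.get_state(); print(t,round(s["clock"],2),s["ee_pos"].round(1),s["wrist_force"].round(1),"grip",round(s["gripper_width"],3),round(s["grasp_force"],1)); return s
E
python3 - <<'E'
from h import *
manip.set_gripper(0.5)
manip.move_to([512.2,37,150],O)
print(manip.move_straight([512.2,37,95],speed=80,force_limit=12)); show("down")
manip.set_gripper(0.0,40); manip.wait(.2); show("gripped")
manip.move_straight([512.2,37,111.5],speed=40); manip.wait(.2); show("lifted")
f,T=wrist(); cv2.imwrite("pics/w2.png",f["color"])
E
```

```text
False
down 4.08 [512.6  36.9  95.5] [ 0.2  0.  -0.2] grip 0.5 0.0
gripped 4.67 [512.4  37.   95.4] [-1.2  0.5  5.3] grip 0.106 41.9
lifted 5.43 [512.1  37.  111.3] [ 0.2  0.7 -1.8] grip 0.108 40.9
```

View pics/w2.png

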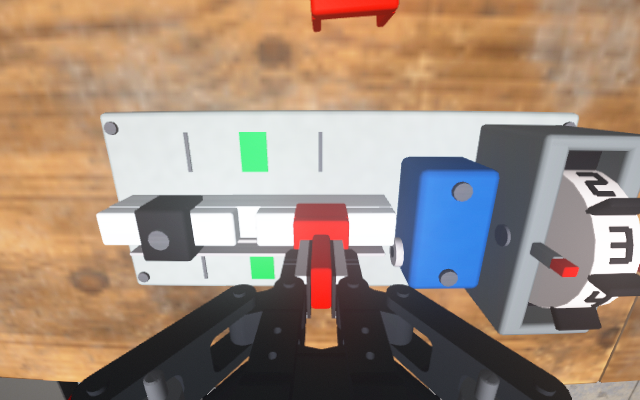

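The stop is held cleanly at (322,225) and lifted 16 mm. The wrist carries about 1.8 N and there is almost no side force, so the grasp is centred. Now shift 50 mm and lower.

```bash
python3 - <<'E'
from h import *
p=np.array([512.2,37,111.5])+50*ey
manip.move_straight(p,speed=60); manip.wait(.3); show("over")
q=p.copy(); q[2]=95
print(manip.move_straight(q,speed=25,force_limit=6)); s=show("lowered")
E
```

```text
over 6.77 [511.9  86.8 111.5] [-0.6 -0.4 -1.3] grip 0.108 40.9
True
lowered 7.39 [511.7  87.   95.4] [-1.2  0.4  4.6] grip 0.107 41.7
```

The stop is down at the same height it was grasped at, 95.4, so it is home. I'll release, back off and check, then look at the wheel.

```bash
python3 - <<'E'
from h import *
manip.set_gripper(0.4); manip.wait(.3); s=show("open")
p=s["ee_pos"].copy(); p[2]=170; manip.move_straight(p,O,speed=120)
manip.move_to([500,-20,200],O); manip.wait(.2)
f,T=wrist(); cv2.imwrite("pics/w3.png",f["color"]); pickle.dump((f,T),open("w3.pkl","wb"))
v,u=np.mgrid[:400,:640]; c,d=ray(f,np.c_[u.ravel(),v.ravel()],T); P=(c+d*f["range_z"].reshape(-1,1)).reshape(400,640,3)
m=masks(f["color"])
for k in("green","red"):
  for st,cc,l in blobs(m[k],50):
    if k=="green": print(k,onz(f,cc,12,T).round(1)); continue
    for a,b in((56,70),(95,110)):
        q=l&(P[...,2]>a)&(P[...,2]<b)
        if q.sum()>30: print(k,cc.round(0),a,b,q.sum(),P[q].min(0).round(1),P[q].max(0).round(1),P[q].mean(0).round(1))
show("")
E
```

```text
open 8.05 [511.2  87.1  94.9] [-0.2  0.   0. ] grip 0.398 0.0
green [[556.4  87.5  12. ]]
green [[459.1  86.8  12. ]]
red [209. 177.] 56 70 742 [493.   70.6  60.9] [528.4 101.5  69.2] [514.3  81.4  64.4]
red [187. 193.] 95 110 296 [500.9  81.5  99.3] [521.6  90.5 103.7] [511.5  85.7 101.7]
red [411. 194.] 95 110 96 [509.6 -93.4  99.2] [515.3 -85.7 107.5] [512.9 -89.1 105.2]
red [469. 193.] 95 110 125 [ 509.7 -139.8   97. ] [ 515.7 -131.2  107.4] [ 513.3 -134.8  104.1]
 9.6 [499.9 -19.1 199.6] [-0.9  0.  -0. ] grip 0.403 0.0
```

View pics/w3.png

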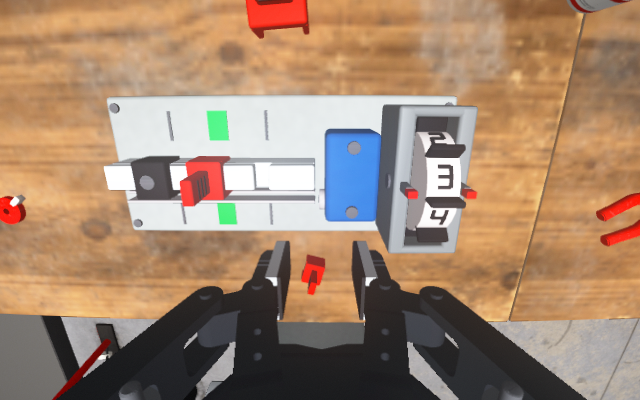

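The red stop is home: crown at z 64.4, grip top at z 101.7, about 1 mm from the green bars' line and clear of the fingers. The wheel at (440,178) still shows 3. Now one push along +x on the rear rib, then a look.

```bash
cat >> h.py <<'E'
W=np.array([513.1,-112,0])
def at(x,z): return W+x*ex+np.array([0,0,z])
def push():
    manip.move_straight(at(-42,160),speed=150)
    manip.move_straight(at(-42,135.3),speed=80,force_limit=8); show("low")
    hit=manip.move_straight(at(-1,135.3),speed=40,force_limit=15); show(f"pushed {hit}")
    manip.wait(.3); show("after"); manip.move_straight(at(-1,160),speed=100)
def look(name):
    manip.move_straight(at(-42,160),speed=150); manip.wait(.3)
    f,T=wrist(); cv2.imwrite(name,f["color"]); pickle.dump((f,T),open("last.pkl","wb"))
E
python3 - <<'E'
from h import *
manip.set_gripper(0.0,40)
manip.move_to(at(-42,170),O)
push(); look("pics/w4.png")
E
```

```text
low 11.22 [ 471.2 -112.2  135.5] [1.  0.4 0.7] grip 0.002 0.0
pushed False 12.4 [ 512.  -112.   135.3] [-0.6 -0.3  0.4] grip -0.001 0.0
after 12.7 [ 512.1 -112.   135.4] [-0.   0.4 -0.3] grip -0.0 0.0
```

View pics/w4.png

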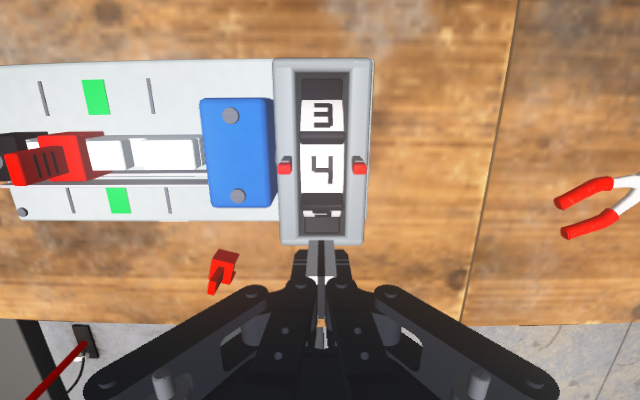

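The 4 now stands between the pointers at (285,168) and (359,168), so one push makes one step. Two more pushes.

```bash
python3 - <<'E'
from h import *
push(); look("pics/w5.png")
push(); look("pics/w6.png")
a=cv2.imread("pics/w5.png")[40:260,:400]; b=cv2.imread("pics/w6.png")[40:260,:400]; cv2.imwrite("pics/w56.png",np.vstack([a,b]))
show("")
E
```

```text
low 14.58 [ 471.1 -112.3  135.3] [-0.9  0.5  0.7] grip -0.001 0.0
pushed False 15.76 [ 512.1 -112.   135.3] [0.4 1.  0.4] grip 0.002 0.0
after 16.06 [ 512.1 -112.   135.3] [-0.8 -0.1  0.5] grip -0.001 0.0
low 17.94 [ 471.1 -112.3  135.3] [-0.2  0.2 -0.1] grip -0.005 0.0
pushed False 19.12 [ 512.  -112.   135.3] [-0.4  0.4 -0.8] grip 0.0 0.0
after 19.42 [ 512.1 -112.   135.3] [-0.5 -0.4  0.6] grip 0.0 0.0
 20.59 [ 471.4 -112.3  159.9] [1.2 0.1 0. ] grip -0.001 0.0
```

View pics/w56.png

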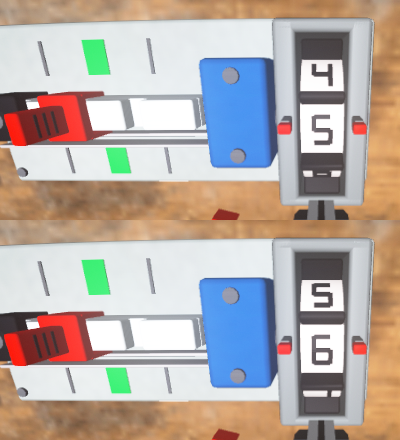

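The lower crop shows 6 at (321,348), between the pointers at (285,347) and (359,347). The red stop hasn't moved, and the fingers are clear of everything. Handing in.

```bash
python3 - <<'E'
from h import *
manip.move_straight(at(-42,200),speed=120); manip.wait(.3)
print(manip.job_done()); show("")
E
```

```text
the job is handed in; nothing more can be done
None
the job is handed in; nothing more can be done
```

The job is handed in: in the last camera views the red stop sat home in the green-marked notch and the thumbwheel showed 6 between the pointers; nothing loose was touched, but no judging result came back.

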